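# Nest the leaning cups in the cream pot

### The job

Nest the set of three: take the pink cup and the narrow blue cup off their sloping drying rests, stand the pink cup upright inside the wide cream pot, right down on its floor, and the blue cup upright inside the pink cup, right down on its floor. Set the cups down rather than dropping them, leave the pot standing where it is, and do not disturb the other things on the bench.

Things in the scene. Friction and masses are not known exactly. Their poses are not given: they have to be found in the camera images.
- pot: wide low cream ceramic pot, loose, open at the top, straight wall: outer diameter 100 mm, inner 90 mm, height 48 mm, floor 6 mm thick, about 0.6 kg. Origin: centre of its underside, z up. Stands upright on the bench
- pink_cup: pink ceramic cup, loose, open at the top, straight wall: outer diameter 66 mm, inner 58 mm, height 70 mm, floor 6 mm thick, about 0.16 kg. On the pot's floor its rim stands 28 mm above the pot's rim. Origin: centre of its underside; z along the cup's axis towards the open mouth. Starts leaning 24 deg on pink_rest
- blue_cup: narrow blue-green ceramic cup, loose, open at the top, straight wall: outer diameter 44 mm, inner 37 mm, height 92 mm, floor 6 mm thick, about 0.12 kg. On the pink cup's floor its rim stands 28 mm above the pink cup's rim. Origin: centre of its underside; z along the cup's axis towards the open mouth. Starts leaning 24 deg on blue_rest
- pink_rest: fixed wooden drying rest: base 110 x 84 mm, floor sloping 24 deg, rising to its own +x; at the low -x end a stop 36 mm wide, 6 thick, 30 high, square to that floor. Origin: under its centre, z up, yaw within 0.45 rad. The pink cup starts square on the slope against the stop, leaning 24 deg to the rest's -x, its underside centre 34 mm above this origin. Rests and pot stand in any left-right order
- blue_rest: fixed wooden drying rest: base 110 x 84 mm, floor sloping 24 deg, rising to its own +x; at the low -x end a stop 36 mm wide, 6 thick, 30 high, square to that floor. Origin: under its centre, z up, yaw within 0.45 rad. The blue cup starts square on the slope against the stop, leaning 24 deg to the rest's -x, its underside centre 34 mm above this origin. Rests and pot stand in any left-right order
- glass_bowl: bystander: small clear glass bowl, 100 mm across, 45 mm high; origin under its centre
- smoother: bystander: black plastic icing smoother lying on its plate, 80 x 140 mm, 35 mm high with its grip; origin under its centre, long side along its y
- spatula: bystander: stainless offset spatula with a dark wooden handle, 270 mm long, 18 mm high; lies along its own x with the blade to +x, roughly along the bench's y; origin on the bench near its middle
- sprinkles: bystander: yellow sprinkle jar, 48 mm across, 75 mm high; origin under its centre
- colour_bottle: bystander: small red colour bottle, 32 mm across, 70 mm high; origin under its centre
- cutter: bystander: steel cutter ring, 68 mm across, 35 mm high; origin under its centre
There are look-alikes about, which are no part of the job. Leave any purple look-alike of the blue_cup alone.

How it is judged:
By the outcome, as a careful person would: the job done as asked, in the order asked, and still so for the second after the job is handed in, with the robot touching nothing.
It also fails if it takes over 72 s, if anything falls off the work surface, if the arm or the gripper's body presses on something with over 40 N, if the wrist force passes 120 N, or if a joint passes its speed limit or range.

### The arm

A 6-joint arm with a two-finger parallel gripper is mounted at the origin on the work surface. World frame = base frame: x ahead of the robot, y to its left, z up, the work surface at z = 0. Lengths are in m, angles in rad, forces in N, time in s.
With the tool pointing down it reaches from about 0.425 to 0.95 m from the base axis. Payload 3.5 kg.
Tool frame: the origin (TCP) lies midway between the tips of the shut fingers; the grasp point (between the pads) lies 19 mm behind it; z points along the fingers, y is the line along which they close (so a half turn about z gives the same grasp; the last joint's range is limited). The gripper opens to 85 mm and grips with 20 to 120 N. Pads are 22 mm wide; open, the fingers measure 114 mm over their backs; the gripper's body (76 mm by 85 mm) begins 54 mm behind the grasp point. The pads swing forward as they close: fully open they stand 13 mm farther back than shut.
Start: joints at [-1.373, 0.286, 1.577, -0, 1.279, -0.15], TCP at [0.23, -0.635, 0.231] pointing down, gripper open.
Joint ranges: [-2.77, 2.77], [-0.9, 2.22], [0.21, 2.48], [-1.53, 4.67], [0.24, 2.81], [-2.84, 2.84]. Speed limits (rad/s): [2.79, 2.79, 3.14, 3.14, 3.14, 3.14].

### API

Orientations are given as a unit quaternion [x, y, z, w].
In Python, from plant import ctrl gives the robot as it stands.
- The arm moves only by the tool move_arm, never from a script. Its argument "plan" is a list of rows, each an object of numbers: "x", "y", "z": the shift along the tool's x, y, z in m; "yaw": the turn about the tool's z in rad; "fingers": the closure, from 0 (fully open) to 1 (shut). In form: [{"x": .., "y": .., "z": .., "yaw": .., "fingers": ..}, ...]. A call has 1 to 5 rows; each row is the pose to reach, as a shift and turn from the pose commanded when the call began, along the tool's axes at that moment; what a row does not reach only later rows make up. A row lasts 1/10 s, in which the tool goes at most 50 mm and 8.59 degrees, less where a joint would pass 70% of its speed; a pose out of reach is approached as far as the arm can. A call with a gripper value outside its range is refused whole. The fingers move at their own pace and stop on an object; "force" is the grip in N (left out, the last holds). Time passes only in rows, so rows that repeat a pose let the fingers close. It gives the time, the measured TCP pose, the force, the opening and the grip force at its end, in the units of the state.
- ctrl.get_state(): the state, without advancing time (a new reading comes with each control period).
- ctrl.read_camera(name): name is "scene" or "side" or "wrist"; returns the picture (480x640x3 uint8, red, green, blue); there is no depth.
- ctrl.camera_model(name): a dict with "intrinsics" (3x3 intrinsics, pixels), "cam_to_world" (4x4, takes a point from camera to world coordinates); the wrist camera has in their place "tool_from_camera" (4x4, takes a point from camera to tool coordinates, whose origin is the TCP and whose axes are the flange's). Camera axes: x right, y up, looking along -z (the intrinsics and any distortion apply to the point x, -y, -z); pixel columns grow to the right and rows downward; lengths in m; the calibration is good to about 2 mm. A picture is of the moment at which its call begins: read the wrist's pose just before it. camera_model takes no time and is no camera call.
- ctrl.sign_off(): hands the job in; it is judged then, once.
The state is a dict: "time": time; "qpos": joint angles; "dq": joint speeds; "joint_efforts": joint torques, N m; "eef_pos": TCP position; "tcp_rot": TCP orientation; "contact_force": force on the tool from outside, world axes, zero at the start; "wrist_torque": the same for the moment, N m; "opening": opening from 0.0 (shut) to 1.0 (fully open); "finger_force": force on a finger pad.
Only numpy, scipy, OpenCV 4.12 (cv2) and the standard library are available. Lean on these libraries where they do the work, as an engineer would, in place of code of your own. Each camera call takes 0.05 s, during which the arm holds its last target. There are 200 camera calls.

## Working session

There is one attempt and no reset: what is moved stays moved. The work goes in short steps, Python scripts to look and compute and a tool call to move; the robot and the scene stay as the last step left them, time stands still between calls to the robot, and variables do not carry over. Pictures are saved under pics/ and viewed, at most 10 in all, crops included, and the job is handed in when it is done.

Besides the shell and the picture viewer there is one more tool, called after "Emit:" as name(argument=value, ...), one argument or row to a line, values as JSON. move_arm: Moves the arm, as the interface text tells. Its arguments: {"type":"object","properties":{"plan":{"type":"array"},"force":{"type":"number"}},"required":["plan"]}

```bash
mkdir -p pics; cat > h.py <<'E'
import numpy as np, cv2
from plant import ctrl
def snap(n,f=None):
    im=np.array(ctrl.read_camera(n))
    if f: cv2.imwrite('pics/'+f,im[:,:,::-1])
    return im
E
python3 - <<'E'
from h import *
print(ctrl.get_state())
a=snap('scene','a.png');b=snap('side','b.png')
np.save('a.npy',a);np.save('b.npy',b)
for n in('scene','side','wrist'):
    m=ctrl.camera_model(n);print(n,{k:np.round(v,3).tolist() if not isinstance(v,str) else v for k,v in m.items()})
E
```

```text
{'time': 0.0, 'qpos': array([-1.37298937e+00,  2.87160767e-01,  1.57816607e+00,  1.37945235e-05,
        1.27857546e+00, -1.50009302e-01]), 'dq': array([-5.45066579e-04, -9.71101605e-05,  4.07461775e-04, -1.86073213e-03,
        1.40954209e-03, -1.24198337e-03]), 'joint_efforts': array([ 1.76961403e-03, -4.05979228e+01, -2.92623496e+01, -3.68491089e-05,
        5.94983896e-03,  2.76782863e-06]), 'eef_pos': array([ 0.22996754, -0.6339312 ,  0.22995635]), 'tcp_rot': array([ 9.84915744e-01,  1.73030761e-01, -2.09955201e-05, -1.15464720e-03]), 'contact_force': array([ 0.53248715, -0.23126298,  0.17012084]), 'wrist_torque': array([ 0.01841576,  0.01434429, -0.02332228]), 'finger_force': 0.0, 'opening': 0.9972610865615256}
scene {'intrinsics': [[509.022, 0.0, 314.53], [0.0, 509.022, 243.261], [0.0, 0.0, 1.0]], 'cam_to_world': [[-0.479, -0.506, 0.717, 1.248], [0.878, -0.273, 0.394, 0.377], [-0.004, 0.818, 0.575, 0.647], [0.0, 0.0, 0.0, 1.0]]}
side {'intrinsics': [[451.171, 0.0, 311.746], [0.0, 451.171, 237.809], [0.0, 0.0, 1.0]], 'cam_to_world': [[-0.809, 0.298, -0.507, -0.018], [-0.588, -0.378, 0.716, 0.718], [0.022, 0.877, 0.481, 0.568], [0.0, 0.0, 0.0, 1.0]]}
wrist {'intrinsics': [[345.929, 0.0, 321.663], [0.0, 345.929, 239.425], [0.0, 0.0, 1.0]], 'tool_from_camera': [[0.001, 0.963, 0.271, 0.068], [1.0, -0.001, -0.001, 0.0], [-0.001, 0.271, -0.963, -0.143], [0.0, 0.0, 0.0, 1.0]]}
```

View pics/a.png

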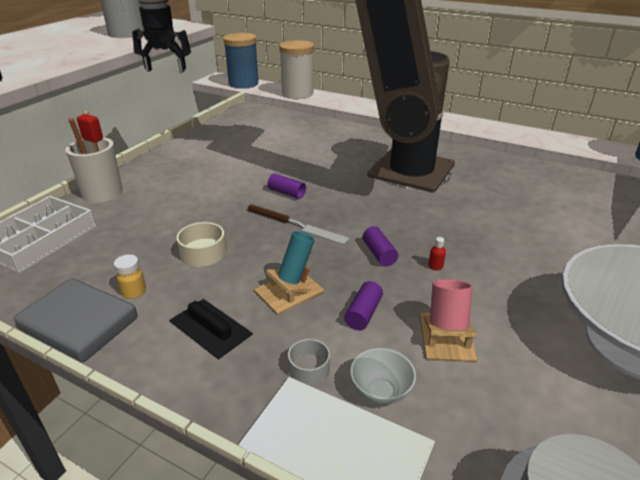

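View pics/b.png

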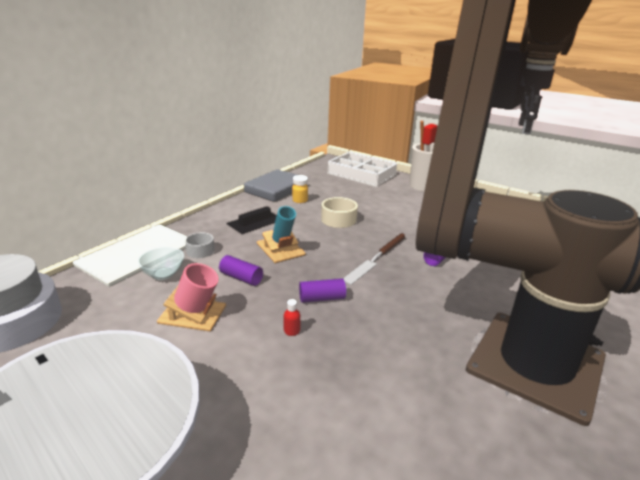

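In the scene view the candidates for the blue cup are the teal cup leaning on its rest (296,258), and three purple look-alikes lying at (287,186), (380,246) and (364,305). The pink cup is the only one at (451,304) on its rest. The pot is the cream one at (201,244), not the grey cutter (309,360) or the bowl (382,376). In the side view they are teal (284,224), pink (196,288) and pot (339,212). I choose the teal, pink and cream ones.

```bash
cat >> h.py <<'E'
from scipy.spatial.transform import Rotation as R
R0=R
def wpose():
    s=ctrl.get_state();T=np.eye(4);T[:3,:3]=R.from_quat(s['tcp_rot']).as_matrix();T[:3,3]=s['eef_pos'];return T
def ray(n,uv,T=None):
    m=ctrl.camera_model(n);K=np.array(m['intrinsics'])
    C=np.array(m['cam_to_world']) if n!='wrist' else T@np.array(m['tool_from_camera'])
    uv=np.atleast_2d(uv);d=np.c_[(uv[:,0]-K[0,2])/K[0,0],-(uv[:,1]-K[1,2])/K[1,1],-np.ones(len(uv))]@C[:3,:3].T
    return C[:3,3],d/np.linalg.norm(d,axis=1)[:,None]
def onz(n,uv,z,T=None):
    o,d=ray(n,uv,T);return o+d*((z-o[2])/d[:,2])[:,None]
def mask(im,c):
    h=cv2.cvtColor(im,cv2.COLOR_RGB2HSV).astype(int);H,S,V=h[...,0],h[...,1],h[...,2]
    m={'pink':((H>165)|(H<4))&(S>70)&(S<175)&(V>90),'blue':(H>82)&(H<105)&(S>110)&(V>35),
       'pot':(H>18)&(H<32)&(S>35)&(S<110)&(V>120),'wood':(H>9)&(H<24)&(S>90)&(V>90)}[c].astype(np.uint8)
    return m
def comps(m,amin=80):
    n,l,s,c=cv2.connectedComponentsWithStats(m)
    return sorted([(int(s[i,4]),c[i].round(1).tolist(),s[i,:4].tolist(),i) for i in range(1,n) if s[i,4]>amin],reverse=True),l
def tri(a,b):
    (o1,d1),(o2,d2)=ray('scene',a),ray('side',b);d1,d2=d1[0],d2[0]
    t=np.linalg.lstsq(np.c_[d1,-d2],o2-o1,rcond=None)[0];p,q=o1+t[0]*d1,o2+t[1]*d2
    return (p+q)/2,np.linalg.norm(p-q)
E
python3 - <<'E'
from h import *
a=np.load('a.npy');b=np.load('b.npy')
for c in('pink','blue','pot'):
    x=comps(mask(a,c))[0][:4];y=comps(mask(b,c))[0][:4];print(c,x,y)
E
```

```text
pink [(1772, [451.8, 304.1], [433, 279, 39, 51], 19)] [(1558, [195.4, 287.0], [175, 263, 43, 49], 5), (201, [292.8, 323.2], [283, 309, 18, 27], 6)]
blue [(1075, [295.8, 256.7], [279, 232, 35, 51], 5), (1049, [241.9, 66.2], [226, 45, 31, 42], 1)] [(254, [282.3, 221.9], [274, 208, 21, 32], 1)]
pot [(1462, [201.6, 244.3], [176, 222, 50, 45], 129), (1443, [458.6, 26.2], [423, 10, 69, 33], 32), (1355, [117.2, 392.3], [0, 320, 246, 144], 141), (1262, [539.3, 65.1], [510, 49, 59, 32], 87)] [(928, [338.7, 211.7], [321, 197, 37, 30], 12), (526, [561.8, 300.4], [524, 280, 84, 31], 17), (410, [508.0, 191.5], [474, 179, 73, 22], 9), (331, [201.4, 206.7], [160, 187, 84, 39], 11)]
```

```bash
python3 - <<'E'
from h import *
for n,p,q in(('pink',(451.8,304.1),(195.4,287)),('blue',(295.8,256.7),(283.5,223.5)),('pot',(201.6,244.3),(338.7,211.7))):
    print(n,tri(p,q))
T=wpose();print(T.round(3))
a=np.load('a.npy')
# rest yaw: hull of wood mask near each rest on z~0
for n,(u,v) in(('pink',(449,337)),('blue',(289,289))):
    m=mask(a,'wood');r=np.zeros_like(m);r[v-45:v+40,u-45:u+45]=1
    c,_=cv2.findContours(m*r,0,2);pts=np.concatenate([k for k in c if cv2.contourArea(k)>30]);h=cv2.convexHull(pts)[:,0]
    k=cv2.approxPolyDP(h[:,None],3,True)[:,0];print(n,[(p.tolist(),onz('scene',p,0)[0,:2].round(3).tolist()) for p in k])
E
```

```text
pink (array([0.57099408, 0.26829605, 0.06649309]), np.float64(0.0017872304796730423))
blue (array([ 0.59301525, -0.02449088,  0.07822833]), np.float64(0.0030422903842483133))
pot (array([ 0.58679357, -0.26203313,  0.02300862]), np.float64(0.0026873997445678133))
[[ 0.94   0.341 -0.     0.23 ]
 [ 0.341 -0.94   0.002 -0.634]
 [ 0.    -0.002 -1.     0.23 ]
 [ 0.     0.     0.     1.   ]]
pink [([420, 314], [0.549, 0.213]), ([470, 325], [0.533, 0.301]), ([475, 332], [0.547, 0.314]), ([476, 360], [0.611, 0.332]), ([426, 358], [0.646, 0.257])]
blue [([323, 289], [0.571, 0.023]), ([277, 314], [0.674, -0.019]), ([254, 290], [0.638, -0.094]), ([267, 269], [0.57, -0.108]), ([305, 266], [0.524, -0.044])]
```

Emit:
move_arm(
  plan=[
    {"x":0.223,"y":-0.117,"z":-0.01,"yaw":-0.4},
    {"x":0.223,"y":-0.117,"z":-0.01,"yaw":-0.4},
    {"x":0.223,"y":-0.117,"z":-0.01,"yaw":-0.4},
    {"x":0.223,"y":-0.117,"z":-0.01,"yaw":-0.4},
    {"x":0.223,"y":-0.117,"z":-0.01,"yaw":-0.4},
  ],
)

```text
validation failed for argument at $.pl...
```

```bash
cat > to.py <<'E'
import sys
from h import *
T=wpose()
def to(x,y,z,phi=None):
    d=T[:3,:3].T@(np.array([x,y,z])-T[:3,3]);cur=np.arctan2(T[1,0],T[0,0])
    print('tool shift',d.round(4),'yaw',0 if phi is None else round(cur-phi,3),'rows',round(np.linalg.norm(d)/.05,1))
if __name__=='__main__':
    v=list(map(float,sys.argv[1:]));s=ctrl.get_state();print(T[:3,3].round(4),'phi',np.arctan2(T[1,0],T[0,0]).round(3),'open',round(s['opening'],3),s['time']);to(*v)
E
python3 to.py .57 -.262 .25 1.15
```

```text
[ 0.23  -0.634  0.23 ] phi 0.348 open 0.997 0.1
tool shift [ 0.4464 -0.2339 -0.0193] yaw -0.802 rows 10.1
```

Emit:
move_arm(
  plan=[
    {"x":0.22,"y":-0.12,"z":-0.01,"yaw":-0.4,"fingers":0},
    {"x":0.22,"y":-0.12,"z":-0.01,"yaw":-0.4,"fingers":0},
    {"x":0.22,"y":-0.12,"z":-0.01,"yaw":-0.4,"fingers":0},
    {"x":0.22,"y":-0.12,"z":-0.01,"yaw":-0.4,"fingers":0},
    {"x":0.22,"y":-0.12,"z":-0.01,"yaw":-0.4,"fingers":0},
  ],
)

```text
time: 0.6
eef_pos: [0.3963, -0.4455, 0.2408]
tcp_rot: [0.931, 0.365, -0.0, -0.0]
contact_force: [0.6, -0.5, 0.5]
opening: 0.999
finger_force: 0.0
```

```bash
python3 to.py .57 -.262 .25 1.15
```

```text
[ 0.3963 -0.4455  0.2408] phi 0.747 open 0.999 0.6
tool shift [ 0.2521 -0.0165 -0.0091] yaw -0.403 rows 5.1
```

Emit:
move_arm(
  plan=[
    {"x":0.25,"y":-0.015,"z":-0.01,"yaw":-0.4,"fingers":0},
    {"x":0.25,"y":-0.015,"z":-0.01,"yaw":-0.4,"fingers":0},
    {"x":0.25,"y":-0.015,"z":-0.01,"yaw":-0.4,"fingers":0},
    {"x":0.25,"y":-0.015,"z":-0.01,"yaw":-0.4,"fingers":0},
    {"x":0.25,"y":-0.015,"z":-0.01,"yaw":-0.4,"fingers":0},
  ],
)

```text
time: 1.1
eef_pos: [0.569, -0.2649, 0.2508]
tcp_rot: [0.84, 0.543, -0.0, -0.0]
contact_force: [0.6, -0.6, 0.1]
opening: 1.004
finger_force: 0.0
```

```bash
python3 - <<'E'
from h import *
T=wpose();im=snap('wrist','w1.png');np.savez('w1.npz',T=T,im=im)
for k in comps(mask(im,'pot'))[0][:3]: print(k[:3])
E
python3 to.py .575 -.02 .27 1.15
```

```text
(3167, [333.4, 191.2], [290, 153, 92, 92])
(371, [543.8, 474.2], [514, 465, 50, 15])
(116, [372.7, 225.8], [350, 199, 36, 49])
[ 0.5734 -0.2591  0.2513] phi 1.153 open 1.002 1.15
tool shift [ 0.2193 -0.0955 -0.0177] yaw 0.003 rows 4.8
```

View pics/w1.png

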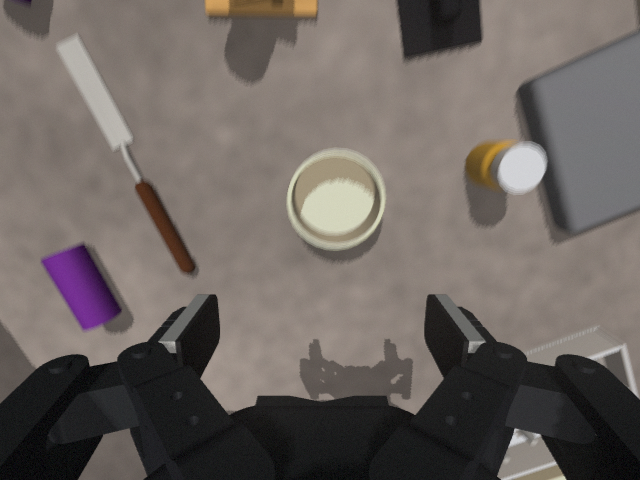

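w1 shows the pot's rim centred near (336,199), the blue rest at the top edge (262,8), and clear surroundings; I was still drifting slightly, so I'll measure at rest next time.

Emit:
move_arm(
  plan=[
    {"x":0.13,"y":-0.12,"z":-0.02,"yaw":0,"fingers":0},
    {"x":0.13,"y":-0.12,"z":-0.02,"yaw":0,"fingers":0},
    {"x":0.13,"y":-0.12,"z":-0.02,"yaw":0,"fingers":0},
    {"x":0.13,"y":-0.12,"z":-0.02,"yaw":0,"fingers":0},
    {"x":0.13,"y":-0.12,"z":-0.02,"yaw":0,"fingers":0},
  ],
)

```text
time: 1.65
eef_pos: [0.5112, -0.096, 0.2716]
tcp_rot: [0.839, 0.545, 0.0, -0.0]
contact_force: [-0.3, -0.8, 0.1]
opening: 1.002
finger_force: 0.0
```

```bash
python3 - <<'E'
from h import *
T=wpose();im=snap('wrist','w2.png');T2=wpose();print((T2-T)[:3,3].round(4),T2[:3,3]);np.savez('w2.npz',T=T,im=im)
for k in comps(mask(im,'blue'))[0][:3]: print(k[:3])
z=np.load('w1.npz');h=cv2.cvtColor(z['im'],cv2.COLOR_RGB2HSV)[130:270,270:400].astype(int)
m=((h[...,0]>20)&(h[...,0]<36)&(h[...,1]>25)).astype(np.uint8)
c=max(cv2.findContours(m,0,1)[0],key=cv2.contourArea);e=cv2.fitEllipse(cv2.convexHull(c));u=np.array(e[0])+[270,130]
print(u,e[1],onz('wrist',u,.048,z['T']))
E
```

```text
[ 0.0005 -0.0017 -0.0002] [ 0.51169659 -0.09771569  0.27140226]
(1374, [361.0, 105.5], [329, 75, 73, 57])
[335.66710663 199.39789581] (98.87861633300781, 102.99893188476562) [[ 0.58688748 -0.2592338   0.048     ]]
```

View pics/w2.png

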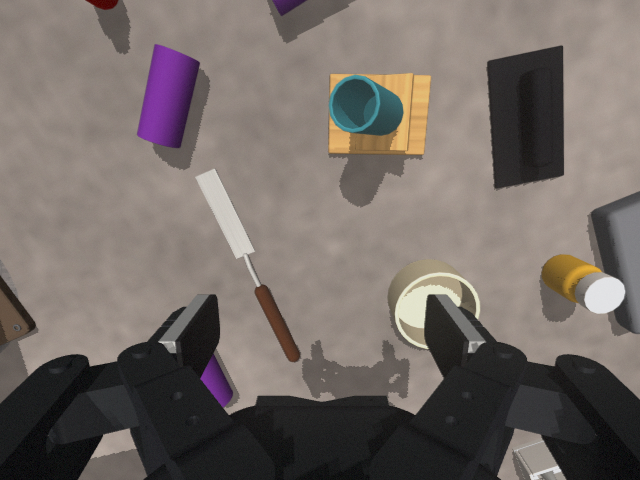

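w2: the teal cup leans to the image left on its rest (rim near (358,103)), and the rest's edges are square to the picture, so my yaw for it is right; the purple decoys lie at (168,96) and elsewhere. Next is the pink cup.

Emit:
move_arm(
  plan=[
    {"x":0.2,"y":-0.05,"z":0,"yaw":-0.45,"fingers":0},
    {"x":0.2,"y":-0.05,"z":0,"yaw":-0.45,"fingers":0},
    {"x":0.2,"y":-0.05,"z":0,"yaw":-0.45,"fingers":0},
    {"x":0.2,"y":-0.05,"z":0,"yaw":-0.45,"fingers":0},
    {"x":0.2,"y":-0.05,"z":0,"yaw":-0.6,"fingers":0},
  ],
)

```text
time: 2.2
eef_pos: [0.5493, 0.1072, 0.2705]
tcp_rot: [0.639, 0.769, 0.0, -0.001]
contact_force: [0.4, -0.8, -0.4]
opening: 1.004
finger_force: 0.0
```

```bash
python3 to.py .562 .263 .26 2.01
```

```text
[0.5493 0.1072 0.2705] phi 1.755 open 1.004 2.2
tool shift [0.1508 0.0409 0.0107] yaw -0.255 rows 3.1
```

Emit:
move_arm(
  plan=[
    {"x":0.15,"y":0.04,"z":0.01,"yaw":-0.25,"fingers":0},
    {"x":0.15,"y":0.04,"z":0.01,"yaw":-0.25,"fingers":0},
    {"x":0.15,"y":0.04,"z":0.01,"yaw":-0.25,"fingers":0},
    {"x":0.15,"y":0.04,"z":0.01,"yaw":-0.25,"fingers":0},
    {"x":0.15,"y":0.04,"z":0.01,"yaw":-0.25,"fingers":0},
  ],
)

```text
time: 2.7
eef_pos: [0.562, 0.2588, 0.2599]
tcp_rot: [0.541, 0.841, -0.001, -0.0]
contact_force: [0.2, -0.3, 0.1]
opening: 0.998
finger_force: 0.0
```

```bash
python3 - <<'E'
from h import *
T=wpose();im=snap('wrist','w3.png');T2=wpose();print((T2-T)[:3,3].round(4),T2[:3,3],T2[:3,0]);np.savez('w3.npz',T=T,im=im)
for k in comps(mask(im,'pink'))[0][:3]: print(k[:3])
E
```

```text
[ 0.0001 -0.0011  0.0004] [0.56209421 0.25768924 0.26028146] [-4.13958186e-01  9.10295658e-01 -6.59356473e-04]
(5028, [328.5, 209.8], [286, 174, 88, 77])
```

View pics/w3.png

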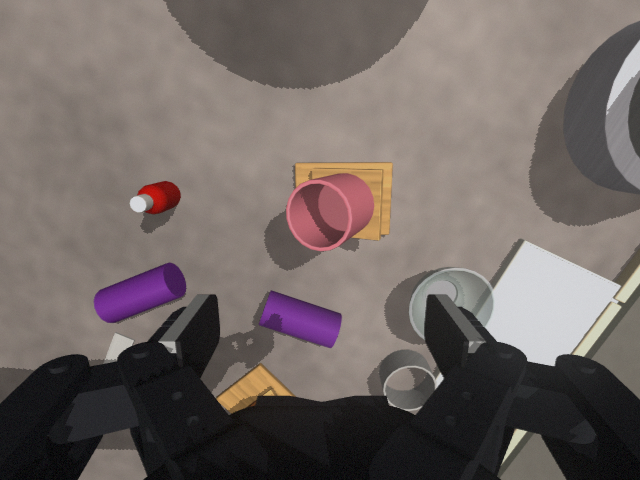

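w3: the pink cup's rim is centred about (320,213) with the mouth to image left, its rest square to the picture (392,163)-(387,236); the bottle (156,198), bowl (452,303), cutter (409,382) and purple cups are well clear.

```bash
python3 - <<'E'
from h import *
def loc(p,T): return (p-T[:3,3])@T[:3,:3]   # tool coords
z=np.load('w3.npz');T=z['T']
print('pink rim c',onz('wrist',(320.3,213),.098,T),loc(onz('wrist',(320.3,213),.098,T),T))
print('L rim pt',loc(onz('wrist',(286,213),.0846,T),T))
print('R rim pt',loc(onz('wrist',(354,211),.111,T),T))
for zz in(0,.008): print('base',[loc(onz('wrist',q,zz,T),T)[0,:2].round(4).tolist() for q in((295,163),(392,163),(387,237))])
z=np.load('w2.npz');T=z['T']
print('blue rim c',onz('wrist',(356.5,103),.118,T))
for zz in(0,.008): print('base',[onz('wrist',q,zz,T)[0,:2].round(4).tolist() for q in((329,73),(431,76),(422,157),(329,155))])
E
python3 to.py .55 .259 .26
```

```text
pink rim c [[0.55732713 0.26433243 0.098     ]] [[ 0.00704124 -0.00164132  0.1619059 ]]
L rim pt [[ 0.00430377 -0.03383975  0.17537181]]
R rim pt [[0.01143923 0.02731801 0.14884586]]
base [[0.0453, -0.0309], [0.0454, 0.0797], [-0.0421, 0.0786]]
base [[0.0457, -0.0303], [0.0458, 0.0781], [-0.0399, 0.077]]
blue rim c [[ 0.57641608 -0.01705365  0.118     ]]
base [[0.5756, 0.0301], [0.6769, -0.0182], [0.6389, -0.0962], [0.5405, -0.05]]
base [[0.5749, 0.0289], [0.6743, -0.0185], [0.6369, -0.095], [0.5405, -0.0497]]
[0.5621 0.2577 0.2603] phi 1.998 open 0.999 2.75
tool shift [ 0.0062 -0.0105  0.0003] yaw 0 rows 0.2
```

Emit:
move_arm(
  plan=[
    {"x":0.005,"y":0.004,"z":0.05,"yaw":0,"fingers":0},
    {"x":0.005,"y":0.004,"z":0.1,"yaw":0,"fingers":0},
    {"x":0.005,"y":0.004,"z":0.12,"yaw":0,"fingers":0},
    {"x":0.005,"y":0.004,"z":0.12,"yaw":0,"fingers":0},
  ],
)

```text
time: 3.15
eef_pos: [0.5608, 0.2616, 0.1362]
tcp_rot: [0.542, 0.84, -0.004, -0.003]
contact_force: [-0.7, 0.1, 0.0]
opening: 0.999
finger_force: 0.0
```

```bash
python3 - <<'E'
from h import *
im=snap('wrist');sd=snap('side')
o=np.zeros((480,800,3),np.uint8);o[:,:400]=im[:,120:520]
o[:,400:]=cv2.resize(sd[215:335,140:240],(400,480),interpolation=cv2.INTER_CUBIC)
cv2.imwrite('pics/w4.png',o[:,:,::-1]);print(wpose()[:3,3])
E
```

```text
[0.56416333 0.26323181 0.14205758]
```

View pics/w4.png

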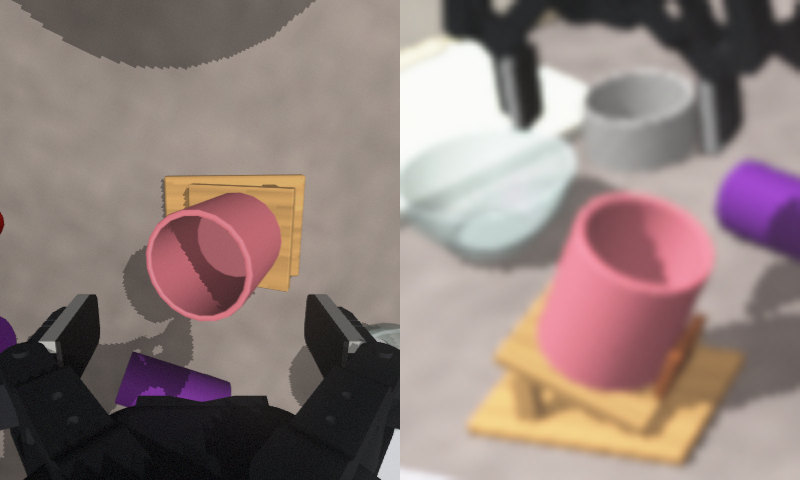

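The crop shows the right cup: pink, leaning on its stop, rim centred about (320,264) in the wrist picture, between the open fingers.

```bash
python3 - <<'E'
from h import *
T=wpose()
f=lambda u,v,z:((onz('wrist',(u,v),z,T)-T[:3,3])@T[:3,:3])[0].round(4)
print(T[:3,3],f(320,264,.098),'L',f(267.5,262,.0846),'R',f(372.5,268,.111),'front',f(323,320.5,.098),'back',f(318,209,.098))
E
```

```text
[0.56416333 0.26323181 0.14205758] [ 0.001  -0.0013  0.0441] L [-0.0026 -0.0337  0.0574] R [0.0034 0.0269 0.0311] front [-0.0351  0.0004  0.0441] back [ 0.033  -0.0024  0.044 ]
```

Emit:
move_arm(
  plan=[
    {"x":0,"y":0.0045,"z":0.02,"yaw":0,"fingers":0},
    {"x":0,"y":0.0045,"z":0.04,"yaw":0,"fingers":0},
    {"x":0,"y":0.0045,"z":0.06,"yaw":0,"fingers":0},
    {"x":0,"y":0.0045,"z":0.079,"yaw":0,"fingers":0},
    {"x":0,"y":0.0045,"z":0.079,"yaw":0,"fingers":0},
  ],
)

```text
time: 3.75
eef_pos: [0.5693, 0.266, 0.0708]
tcp_rot: [0.541, 0.841, -0.001, 0.0]
contact_force: [-10.8, -5.0, 23.0]
opening: 0.995
finger_force: 12.8
```

Emit:
move_arm(
  plan=[
    {"x":0,"y":0,"z":-0.025,"yaw":0,"fingers":0},
    {"x":0,"y":0,"z":-0.03,"yaw":0,"fingers":0},
    {"x":0,"y":0,"z":-0.03,"yaw":0,"fingers":0},
  ],
)

```text
time: 4.05
eef_pos: [0.5699, 0.2669, 0.0961]
tcp_rot: [0.542, 0.841, 0.003, 0.002]
contact_force: [0.8, 0.1, -0.1]
opening: 1.0
finger_force: 0.0
```

```bash
python3 - <<'E'
from h import *
T=wpose();im=snap('wrist');sc=snap('scene');print(T[:3,3],ctrl.get_state()['contact_force'])
o=np.zeros((480,800,3),np.uint8);o[:,:400]=im[:,120:520]
o[:,400:]=cv2.resize(sc[250:370,400:500],(400,480),interpolation=cv2.INTER_CUBIC)
cv2.imwrite('pics/w5.png',o[:,:,::-1])
E
```

```text
[0.56990608 0.26685323 0.09606014] [0.18109563 0.27906671 0.24141791]
```

View pics/w5.png

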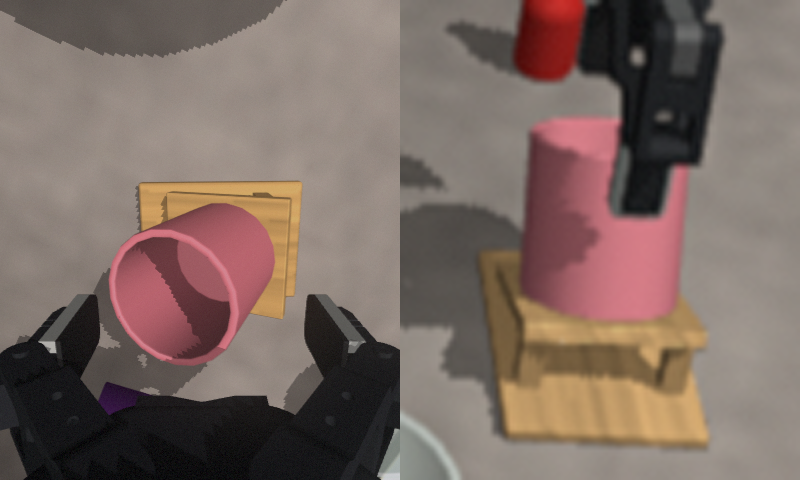

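w5: the rim (centre about (294,298), left edge at 230) is off to the left between the fingers, so the left finger sat on the rim.

```bash
python3 - <<'E'
from h import *
T=wpose()
f=lambda u,v,z:((onz('wrist',(u,v),z,T)-T[:3,3])@T[:3,:3])[0].round(4)
print(T[:3,3],f(294,298,.098),'L',f(230,285,.0846),'R',f(359,300,.111),'front',f(305,364,.098),'back',f(280,231,.098))
E
```

```text
[0.56760034 0.26641758 0.09267391] [ 0.0031 -0.0124 -0.0053] L [ 0.0034 -0.0437  0.008 ] R [ 0.0084  0.0144 -0.0183] front [-0.0302 -0.008  -0.0053] back [ 0.0332 -0.0176 -0.0054]
```

Emit:
move_arm(
  plan=[
    {"x":0.001,"y":-0.0065,"z":0.0,"yaw":0,"fingers":0},
    {"x":0.001,"y":-0.0065,"z":0.0,"yaw":0,"fingers":0},
    {"x":0.001,"y":-0.0065,"z":0.015,"yaw":0,"fingers":0},
    {"x":0.001,"y":-0.0065,"z":0.022,"yaw":0,"fingers":0},
    {"x":0.001,"y":-0.0065,"z":0.022,"yaw":0,"fingers":0},
  ],
)

```text
time: 4.65
eef_pos: [0.5591, 0.2644, 0.0674]
tcp_rot: [0.541, 0.841, -0.002, -0.002]
contact_force: [-0.4, -0.0, 0.4]
opening: 1.004
finger_force: 0.0
```

```bash
python3 to.py .562 .264 .062
```

```text
[0.5591 0.2644 0.0674] phi 1.998 open 1.004 4.65
tool shift [-0.0015  0.0025  0.0054] yaw 0 rows 0.1
```

No contact now. A little lower, then close gently.

Emit:
move_arm(
  plan=[
    {"x":0,"y":0,"z":0.006,"yaw":0,"fingers":0},
    {"x":0,"y":0,"z":0.006,"yaw":0,"fingers":0},
    {"x":0,"y":0,"z":0.006,"yaw":0,"fingers":0.2},
    {"x":0,"y":0,"z":0.006,"yaw":0,"fingers":0.25},
    {"x":0,"y":0,"z":0.006,"yaw":0,"fingers":0.3},
  ],
  force=25,
)

```text
time: 5.15
eef_pos: [0.5629, 0.2655, 0.066]
tcp_rot: [0.541, 0.841, 0.002, 0.002]
contact_force: [2.4, 1.6, 2.5]
opening: 0.85
finger_force: 28.1
```

Emit:
move_arm(
  plan=[
    {"x":0,"y":0,"z":-0.004,"yaw":0,"fingers":0.5},
    {"x":0,"y":0,"z":-0.008,"yaw":0,"fingers":0.5},
    {"x":0,"y":0,"z":-0.012,"yaw":0,"fingers":0.5},
    {"x":0,"y":0,"z":-0.016,"yaw":0,"fingers":0.5},
    {"x":0,"y":0,"z":-0.02,"yaw":0,"fingers":0.5},
  ],
  force=30,
)

```text
time: 5.65
eef_pos: [0.5596, 0.2645, 0.0837]
tcp_rot: [0.541, 0.841, -0.001, -0.001]
contact_force: [-0.3, -0.2, -2.0]
opening: 0.846
finger_force: 32.5
```

```bash
python3 - <<'E'
from h import *
print(wpose()[:3,3]);sd=snap('side');sc=snap('scene');print({k:v for k,v in ctrl.get_state().items() if k in('opening','finger_force','contact_force')})
o=np.zeros((480,800,3),np.uint8)
o[:,:400]=cv2.resize(sd[215:335,140:240],(400,480),interpolation=cv2.INTER_CUBIC)
o[:,400:]=cv2.resize(sc[230:350,400:500],(400,480),interpolation=cv2.INTER_CUBIC)
cv2.imwrite('pics/w6.png',o[:,:,::-1])
E
```

```text
[0.55962294 0.26446035 0.0837276 ]
{'contact_force': array([ 0.32052337, -0.10115578, -1.19678711]), 'finger_force': 32.455576336327425, 'opening': 0.8527084728551376}
```

View pics/w6.png

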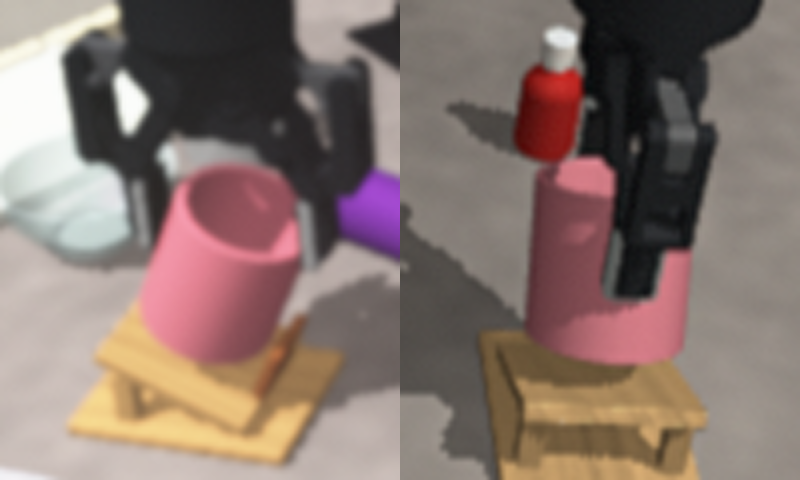

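w6: the cup is lifted clear of its rest (scene crop, cup (610,270)) but still leaning, held by its rim and wall; I raise the grip so the flat pads right it.

Emit:
move_arm(
  plan=[
    {"x":0,"y":0,"z":-0.03,"yaw":0,"fingers":0.6},
    {"x":0,"y":0,"z":-0.05,"yaw":0,"fingers":0.6},
    {"x":0,"y":0,"z":-0.05,"yaw":0,"fingers":0.6},
    {"x":0,"y":0,"z":-0.05,"yaw":0,"fingers":0.6},
    {"x":0,"y":0,"z":-0.05,"yaw":0,"fingers":0.6},
  ],
  force=80,
)

```text
time: 6.25
eef_pos: [0.5597, 0.2645, 0.1323]
tcp_rot: [0.541, 0.841, -0.001, -0.001]
contact_force: [0.3, 0.7, -2.0]
opening: 0.821
finger_force: 84.6
```

```bash
python3 - <<'E'
from h import *
for p in((364,305),(380,246),(437,256),(440,215),(480,240),(500,280),(350,200),(400,200),(340,260),(200,290),(262,240)): print(p,onz('scene',p,0)[0,:2].round(3),round(float(np.hypot(*onz('scene',p,0)[0,:2])),3))
E
```

```text
(364, 305) [0.575 0.112] 0.586
(380, 246) [0.383 0.065] 0.389
(437, 256) [0.36  0.186] 0.405
(440, 215) [0.196 0.141] 0.242
(480, 240) [0.256 0.251] 0.359
(500, 280) [0.378 0.321] 0.496
(350, 200) [ 0.234 -0.079] 0.247
(400, 200) [0.175 0.032] 0.178
(340, 260) [0.47 0.01] 0.471
(200, 290) [ 0.688 -0.187] 0.713
(262, 240) [ 0.487 -0.176] 0.517
```

Emit:
move_arm(
  plan=[
    {"x":-0.04,"y":-0.13,"z":0,"yaw":0,"fingers":0.6},
    {"x":-0.04,"y":-0.13,"z":0,"yaw":0,"fingers":0.6},
    {"x":-0.04,"y":-0.13,"z":0,"yaw":0,"fingers":0.6},
    {"x":-0.04,"y":-0.13,"z":0.03,"yaw":0,"fingers":0.6},
    {"x":-0.04,"y":-0.13,"z":0.06,"yaw":0,"fingers":0.6},
  ],
)

```text
time: 6.75
eef_pos: [0.4584, 0.174, 0.0737]
tcp_rot: [0.542, 0.841, 0.0, 0.001]
contact_force: [0.8, 0.5, -1.3]
opening: 0.819
finger_force: 85.1
```

Emit:
move_arm(
  plan=[
    {"x":0,"y":0,"z":0.01,"yaw":0,"fingers":0.6},
    {"x":0,"y":0,"z":0.018,"yaw":0,"fingers":0.6},
    {"x":0,"y":0,"z":0.018,"yaw":0,"fingers":0.6},
    {"x":0,"y":0,"z":0.018,"yaw":0,"fingers":0.6},
  ],
  force=30,
)

```text
time: 7.15
eef_pos: [0.4599, 0.1749, 0.0569]
tcp_rot: [0.541, 0.841, 0.0, 0.0]
contact_force: [-0.1, -0.7, -1.6]
opening: 0.819
finger_force: 85.0
```

```bash
python3 - <<'E'
from h import *
T=wpose();print(T[:3,3],ctrl.get_state()['contact_force'])
for n,i in(('side',snap('side')),('scene',snap('scene')),('wrist',snap('wrist'))):
    np.save(n+'.npy',i)
    for k in comps(mask(i,'pink'))[0][:2]: print(n,k[:3])
    m=mask(i,'pink');c,l=comps(m);ys=np.where((l==c[0][3]).any(1))[0];
    if n=='side':
        v=np.where(l==c[0][3]);b=v[0].max();print('low px',b,v[1][v[0]>=b-1].mean(),onz('side',(v[1][v[0]>=b-1].mean(),b),0))
E
```

```text
[0.4599407  0.17487499 0.05693517] [-0.13383738 -0.71149929 -1.61075745]
side (1481, [267.5, 289.4], [247, 266, 41, 49])
side (174, [292.5, 323.0], [283, 309, 18, 27])
low px 314 265.9166666666667 [[0.46756341 0.18470883 0.        ]]
scene (1024, [418.6, 264.2], [402, 240, 44, 44])
wrist (23679, [323.6, 304.0], [232, 217, 189, 180])
```

Emit:
move_arm(
  plan=[
    {"x":0,"y":0,"z":0.004,"yaw":0,"fingers":0.25},
    {"x":0,"y":0,"z":0.007,"yaw":0,"fingers":0.25},
    {"x":0,"y":0,"z":0.01,"yaw":0,"fingers":0.25},
    {"x":0,"y":0,"z":0.012,"yaw":0,"fingers":0.25},
    {"x":0,"y":0,"z":0.012,"yaw":0,"fingers":0.25},
  ],
  force=20,
)

```text
time: 7.8
eef_pos: [0.4594, 0.1746, 0.0454]
tcp_rot: [0.541, 0.841, -0.001, -0.0]
contact_force: [-2.6, -0.7, 7.1]
opening: 0.817
finger_force: 85.8
```

Emit:
move_arm(
  plan=[
    {"x":0,"y":0.002,"z":0,"yaw":0,"fingers":0.17},
    {"x":0,"y":0.006,"z":0,"yaw":0,"fingers":0.15},
    {"x":0,"y":0.01,"z":0,"yaw":0,"fingers":0.13},
    {"x":0,"y":0.014,"z":0,"yaw":0,"fingers":0.11},
    {"x":0,"y":0.018,"z":0,"yaw":0,"fingers":0.1},
  ],
  force=20,
)

```text
time: 8.3
eef_pos: [0.4763, 0.1823, 0.0443]
tcp_rot: [0.541, 0.841, 0.0, 0.0]
contact_force: [0.3, -0.2, -0.2]
opening: 0.9
finger_force: 0.2
```

Emit:
move_arm(
  plan=[
    {"x":0,"y":0.003,"z":0,"yaw":0,"fingers":0.05},
    {"x":0,"y":0.005,"z":0,"yaw":0,"fingers":0.02},
    {"x":0,"y":0.005,"z":0,"yaw":0,"fingers":0},
  ],
)

```text
time: 8.6
eef_pos: [0.4803, 0.1843, 0.0442]
tcp_rot: [0.541, 0.841, 0.0, 0.0]
contact_force: [-0.1, 0.3, 0.3]
opening: 1.006
finger_force: 0.0
```

```bash
python3 - <<'E'
from h import *
T=wpose();im=snap('wrist');sd=snap('side');sc=snap('scene');print(T[:3,3],ctrl.get_state()['contact_force'],ctrl.get_state()['opening'])
o=np.zeros((480,800,3),np.uint8);o[:,:400]=im[:,120:520]
o[:240,400:]=cv2.resize(sd[225:345,200:400],(400,240))
o[240:,400:]=cv2.resize(sc[210:330,340:540],(400,240))
cv2.imwrite('pics/w7.png',o[:,:,::-1])
E
```

```text
[0.48027814 0.18425401 0.04423005] [ 0.33481684 -0.60458721 -0.88947724] 0.9971068976751637
```

View pics/w7.png

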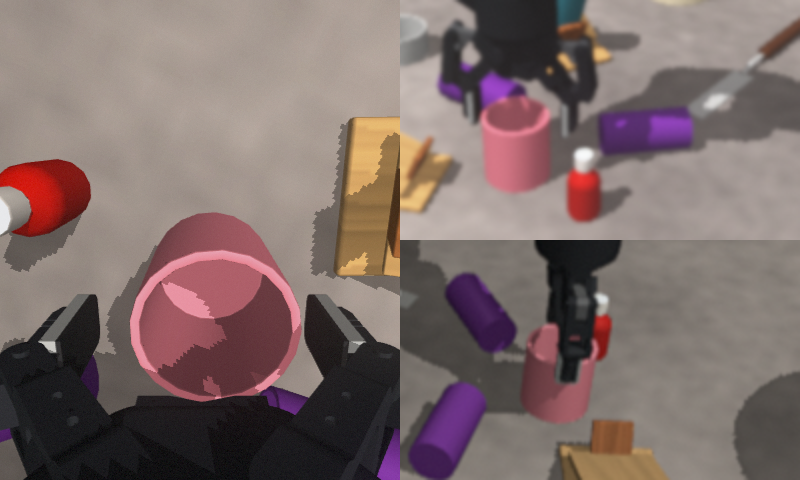

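w7: the pink cup stands upright on the bench between the open fingers, rim centred at (335,325) in the wrist picture, with the bottle, rest and purple cups untouched. Regrip it squarely.

```bash
python3 - <<'E'
from h import *
T=wpose()
f=lambda u,v,z:((onz('wrist',(u,v),z,T)-T[:3,3])@T[:3,:3])[0].round(4)
print(f(335.5,325,.07),f(250,320,.07),f(421,320,.07),f(335,250,.07),f(335,400,.07))
E
```

```text
[ 0.0016  0.0049 -0.0259] [ 0.0037 -0.0275 -0.0258] [ 0.0038  0.0371 -0.0259] [ 0.0315  0.0043 -0.0259] [-0.0324  0.0051 -0.0259]
```

Emit:
move_arm(
  plan=[
    {"x":0,"y":0.005,"z":0.001,"yaw":0,"fingers":0},
    {"x":0,"y":0.005,"z":0.001,"yaw":0,"fingers":0.15},
    {"x":0,"y":0.005,"z":0.001,"yaw":0,"fingers":0.3},
    {"x":0,"y":0.005,"z":0.001,"yaw":0,"fingers":0.4},
    {"x":0,"y":0.005,"z":0.001,"yaw":0,"fingers":0.4},
  ],
  force=35,
)

```text
time: 9.25
eef_pos: [0.485, 0.1863, 0.0435]
tcp_rot: [0.541, 0.841, 0.0, 0.0]
contact_force: [1.5, 0.1, 1.2]
opening: 0.741
finger_force: 40.7
```

Emit:
move_arm(
  plan=[
    {"x":0,"y":0,"z":-0.05,"yaw":0,"fingers":0.5},
    {"x":0,"y":0,"z":-0.1,"yaw":0,"fingers":0.5},
    {"x":0,"y":0,"z":-0.15,"yaw":0,"fingers":0.5},
    {"x":0,"y":0,"z":-0.17,"yaw":0,"fingers":0.5},
    {"x":0,"y":0,"z":-0.17,"yaw":0,"fingers":0.5},
  ],
)

```text
time: 9.75
eef_pos: [0.4866, 0.1866, 0.2174]
tcp_rot: [0.541, 0.841, 0.003, 0.003]
contact_force: [1.2, 0.9, -1.6]
opening: 0.746
finger_force: 40.7
```

```bash
python3 - <<'E'
from h import *
print(ctrl.get_state()['contact_force'])
E
python3 to.py .587 -.26 .215 1.15
```

```text
[ 1.15194161  0.88864776 -1.55193731]
[0.4866 0.1866 0.2174] phi 1.998 open 0.746 9.75
tool shift [-0.4481 -0.0936  0.0026] yaw 0.848 rows 9.2
```

Emit:
move_arm(
  plan=[
    {"x":-0.225,"y":-0.045,"z":0,"yaw":0.42,"fingers":0.5},
    {"x":-0.225,"y":-0.045,"z":0,"yaw":0.42,"fingers":0.5},
    {"x":-0.225,"y":-0.045,"z":0,"yaw":0.42,"fingers":0.5},
    {"x":-0.225,"y":-0.045,"z":0,"yaw":0.42,"fingers":0.5},
    {"x":-0.225,"y":-0.045,"z":0,"yaw":0.42,"fingers":0.5},
  ],
)

```text
time: 10.25
eef_pos: [0.5355, -0.0401, 0.2099]
tcp_rot: [0.706, 0.709, -0.002, -0.002]
contact_force: [0.2, 0.4, -1.4]
opening: 0.745
finger_force: 40.5
```

```bash
python3 to.py .587 -.26 .215 1.15
```

```text
[ 0.5355 -0.0401  0.2099] phi 1.575 open 0.745 10.25
tool shift [-0.2202  0.0505 -0.0055] yaw 0.425 rows 4.5
```

Emit:
move_arm(
  plan=[
    {"x":-0.22,"y":0.05,"z":0,"yaw":0.42,"fingers":0.5},
    {"x":-0.22,"y":0.05,"z":0,"yaw":0.42,"fingers":0.5},
    {"x":-0.22,"y":0.05,"z":0,"yaw":0.42,"fingers":0.5},
    {"x":-0.22,"y":0.05,"z":0,"yaw":0.42,"fingers":0.5},
    {"x":-0.22,"y":0.05,"z":0,"yaw":0.42,"fingers":0.5},
  ],
)

```text
time: 10.75
eef_pos: [0.587, -0.26, 0.2091]
tcp_rot: [0.838, 0.546, -0.001, -0.002]
contact_force: [0.4, 0.2, -2.2]
opening: 0.748
finger_force: 40.5
```

Emit:
move_arm(
  plan=[
    {"x":0,"y":0,"z":0,"yaw":0,"fingers":0.5},
    {"x":0,"y":0,"z":0,"yaw":0,"fingers":0.5},
  ],
)

```text
time: 10.95
eef_pos: [0.5869, -0.2564, 0.2097]
tcp_rot: [0.837, 0.547, -0.001, -0.003]
contact_force: [-0.1, 0.7, -2.3]
opening: 0.744
finger_force: 40.5
```

```bash
python3 - <<'E'
from h import *
f=lambda p,T:((p-T[:3,3])@T[:3,:3])[0].round(4)
T=wpose();im=snap('wrist','w8.png');T2=wpose();print((T2-T)[:3,3],T2[:3,3],ctrl.get_state()['contact_force'])
np.savez('w8.npz',im=im,T=T)
m=mask(im,'pink');c,l=comps(m);print(c[0][:3])
h=cv2.cvtColor(im,cv2.COLOR_RGB2HSV).astype(int)
m=((h[...,0]>20)&(h[...,0]<36)&(h[...,1]>25)).astype(np.uint8);print([k[:3] for k in comps(m)[0][:5]])
# scene and side: pot rim and pink
for n in('scene','side'):
    i=snap(n);np.save(n+'8.npy',i);print(n,[k[:3] for k in comps(mask(i,'pot'))[0][:3]],[k[:3] for k in comps(mask(i,'pink'))[0][:2]])
E
```

```text
[0.00025279 0.00078064 0.00067264] [ 0.58715613 -0.25566359  0.21034431] [-0.5550008   0.79902366 -1.13973669]
(23872, [320.6, 311.7], [237, 213, 171, 189])
[(688, [321.4, 205.2], [268, 176, 110, 68])]
scene [(7621, [335.6, 54.3], [234, 10, 211, 93]), (2398, [394.8, 19.7], [346, 3, 99, 36]), (1789, [133.0, 401.6], [0, 320, 281, 160])] [(1453, [191.7, 169.7], [174, 146, 37, 48])]
side [(836, [338.7, 212.4], [322, 198, 36, 30]), (302, [582.9, 305.6], [560, 296, 50, 15]), (290, [200.9, 207.2], [161, 188, 83, 38])] [(631, [338.3, 151.3], [328, 133, 24, 34]), (205, [292.6, 323.4], [283, 309, 18, 27])]
```

```bash
python3 - <<'E'
from h import *
from scipy.optimize import least_squares
def potfit(fn,box):
    z=np.load(fn);im,T=z['im'],z['T'];h=cv2.cvtColor(im,cv2.COLOR_RGB2HSV).astype(int)
    m=((h[...,0]>20)&(h[...,0]<36)&(h[...,1]>25)).astype(np.uint8);c,l=comps(m);l=l==c[0][3]
    us=[u for u in range(*box) if l[:,u].any()];P=onz('wrist',[(u,np.where(l[:,u])[0][0]) for u in us],.048,T)[:,:2]
    r=least_squares(lambda q:np.hypot(*(P-q).T)-.05,P.mean(0)-[0.01,.02],loss='soft_l1',f_scale=.001);print(fn,r.x.round(4),np.abs(r.fun).mean().round(5),'tool off',(T[:3,:3].T@(np.r_[r.x,.048]-T[:3,3])).round(4))
potfit('w1.npz',(294,380));potfit('w8.npz',(273,374))
print(tri((201.6,244.3),(338.7,212.1)))
E
python3 to.py .587 -.26 .215 1.15
```

```text
w1.npz [ 0.587  -0.2607] 0.00054 tool off [0.0112 0.0148 0.2028]
w8.npz [ 0.5817 -0.2653] 0.00053 tool off [-0.0104 -0.0002  0.1617]
(array([ 0.58651179, -0.26212834,  0.02226644]), np.float64(0.0017281224069182536))
[ 0.5877 -0.2552  0.2118] phi 1.159 open 0.745 11.1
tool shift [-0.0047  0.0012 -0.0032] yaw 0.009 rows 0.1
```

Emit:
move_arm(
  plan=[
    {"x":-0.008,"y":0,"z":0.04,"yaw":0,"fingers":0.5},
    {"x":-0.008,"y":0,"z":0.08,"yaw":0,"fingers":0.5},
    {"x":-0.008,"y":0,"z":0.09,"yaw":0,"fingers":0.5},
    {"x":-0.008,"y":0,"z":0.09,"yaw":0,"fingers":0.5},
    {"x":-0.008,"y":0,"z":0.09,"yaw":0,"fingers":0.5},
  ],
)

```text
time: 11.6
eef_pos: [0.5863, -0.2641, 0.1252]
tcp_rot: [0.837, 0.548, 0.001, 0.001]
contact_force: [-0.3, -0.8, -0.8]
opening: 0.741
finger_force: 40.4
```

```bash
python3 - <<'E'
from h import *
from scipy.optimize import least_squares
print(wpose()[:3,3])
for n in('scene','side'):
    i=snap(n);np.save(n+'9.npy',i);print(n,[k[:3] for k in comps(mask(i,'pot'))[0][:4]],[k[:3] for k in comps(mask(i,'pink'))[0][:2]])
T=wpose();im=snap('wrist');h=cv2.cvtColor(im,cv2.COLOR_RGB2HSV).astype(int)
m=((h[...,0]>20)&(h[...,0]<36)&(h[...,1]>25)).astype(np.uint8);c,l=comps(m);print([k[:3] for k in c[:3]]);l=l==c[0][3];b=c[0][2]
us=[u for u in range(b[0]+6,b[0]+b[2]-6)];P=onz('wrist',[(u,np.where(l[:,u])[0][0]) for u in us],.048,T)[:,:2]
r=least_squares(lambda q:np.hypot(*(P-q).T)-.05,P.mean(0)-[0.01,.02],loss='soft_l1',f_scale=.001);print(r.x,np.abs(r.fun).mean(),(T[:3,:3].T@(np.r_[r.x,.048]-T[:3,3])).round(4))
print(comps(mask(im,'pink'))[0][0][:3],T[:3,3])
E
```

```text
[ 0.58625978 -0.26413689  0.12522945]
scene [(6706, [343.8, 57.9], [257, 23, 181, 80]), (2236, [391.0, 19.3], [346, 3, 90, 35]), (1806, [132.3, 401.2], [0, 320, 281, 160]), (1507, [600.2, 73.5], [567, 56, 67, 34])] [(1317, [194.6, 206.2], [178, 184, 34, 46])]
side [(858, [339.0, 212.3], [321, 198, 38, 29]), (311, [582.0, 305.5], [559, 295, 50, 16]), (291, [201.0, 207.1], [161, 188, 83, 38]), (222, [177.4, 320.8], [157, 309, 52, 19])] [(595, [338.8, 181.3], [329, 163, 23, 34]), (206, [292.6, 323.3], [283, 309, 18, 27])]
[(1253, [311.2, 217.1], [242, 176, 149, 101])]
[ 0.58206598 -0.26536358] 0.0005519777871514938 [-0.0023 -0.0046  0.0784]
(23800, [320.5, 311.7], [237, 213, 171, 189]) [ 0.58683364 -0.2648297   0.12640698]
```

Emit:
move_arm(
  plan=[
    {"x":-0.001,"y":-0.003,"z":0.0,"yaw":0,"fingers":0.5},
    {"x":-0.001,"y":-0.003,"z":0.02,"yaw":0,"fingers":0.5},
    {"x":-0.001,"y":-0.003,"z":0.04,"yaw":0,"fingers":0.5},
    {"x":-0.001,"y":-0.003,"z":0.06,"yaw":0,"fingers":0.5},
    {"x":-0.001,"y":-0.003,"z":0.06,"yaw":0,"fingers":0.5},
  ],
)

```text
time: 12.25
eef_pos: [0.5799, -0.2628, 0.0605]
tcp_rot: [0.837, 0.547, -0.001, -0.003]
contact_force: [-0.1, 0.9, -1.7]
opening: 0.744
finger_force: 40.5
```

Emit:
move_arm(
  plan=[
    {"x":0,"y":0,"z":0.004,"yaw":0,"fingers":0.5},
    {"x":0,"y":0,"z":0.007,"yaw":0,"fingers":0.5},
    {"x":0,"y":0,"z":0.007,"yaw":0,"fingers":0.5},
  ],
)

```text
time: 12.55
eef_pos: [0.5825, -0.2642, 0.0572]
tcp_rot: [0.837, 0.547, 0.0, 0.001]
contact_force: [-0.3, -0.7, -0.8]
opening: 0.744
finger_force: 40.5
```

Emit:
move_arm(
  plan=[
    {"x":0,"y":0,"z":0.001,"yaw":0,"fingers":0.5},
    {"x":0,"y":0,"z":0.002,"yaw":0,"fingers":0.5},
    {"x":0,"y":0,"z":0.003,"yaw":0,"fingers":0.5},
    {"x":0,"y":0,"z":0.003,"yaw":0,"fingers":0.5},
  ],
)

```text
time: 12.95
eef_pos: [0.5819, -0.2638, 0.0532]
tcp_rot: [0.837, 0.547, -0.0, -0.0]
contact_force: [-0.4, -0.1, -1.8]
opening: 0.743
finger_force: 40.5
```

Emit:
move_arm(
  plan=[
    {"x":0,"y":0,"z":0.001,"yaw":0,"fingers":0.5},
    {"x":0,"y":0,"z":0.002,"yaw":0,"fingers":0.5},
    {"x":0,"y":0,"z":0.003,"yaw":0,"fingers":0.5},
    {"x":0,"y":0,"z":0.0035,"yaw":0,"fingers":0.5},
    {"x":0,"y":0,"z":0.0035,"yaw":0,"fingers":0.5},
  ],
)

```text
time: 13.45
eef_pos: [0.582, -0.2639, 0.0497]
tcp_rot: [0.837, 0.547, -0.0, -0.0]
contact_force: [-0.7, -0.1, -1.0]
opening: 0.741
finger_force: 40.5
```

Emit:
move_arm(
  plan=[
    {"x":0,"y":0,"z":0.001,"yaw":0,"fingers":0.5},
    {"x":0,"y":0,"z":0.0015,"yaw":0,"fingers":0.5},
    {"x":0,"y":0,"z":0.0015,"yaw":0,"fingers":0.5},
  ],
)

```text
time: 13.75
eef_pos: [0.5821, -0.264, 0.0495]
tcp_rot: [0.837, 0.547, -0.0, -0.0]
contact_force: [-2.2, 0.7, 5.4]
opening: 0.745
finger_force: 41.3
```

Contact exactly at the floor height. Release and rise.

Emit:
move_arm(
  plan=[
    {"x":0,"y":0,"z":-0.0005,"yaw":0,"fingers":0.22},
    {"x":0,"y":0,"z":-0.0005,"yaw":0,"fingers":0.15},
    {"x":0,"y":0,"z":-0.0005,"yaw":0,"fingers":0.05},
    {"x":0,"y":0,"z":-0.0005,"yaw":0,"fingers":0.05},
    {"x":0,"y":0,"z":-0.03,"yaw":0,"fingers":0.05},
  ],
)

```text
time: 14.25
eef_pos: [0.5788, -0.2619, 0.0734]
tcp_rot: [0.837, 0.547, -0.002, -0.005]
contact_force: [-0.1, -0.2, -1.1]
opening: 0.948
finger_force: 0.0
```

Emit:
move_arm(
  plan=[
    {"x":0,"y":0,"z":-0.05,"yaw":0,"fingers":0},
    {"x":0,"y":0,"z":-0.1,"yaw":0,"fingers":0},
    {"x":0,"y":0,"z":-0.15,"yaw":0,"fingers":0},
    {"x":0,"y":0,"z":-0.18,"yaw":0,"fingers":0},
    {"x":0,"y":0,"z":-0.18,"yaw":0,"fingers":0},
  ],
)

```text
time: 14.75
eef_pos: [0.5846, -0.2655, 0.266]
tcp_rot: [0.837, 0.547, 0.003, 0.006]
contact_force: [0.6, -0.5, 0.5]
opening: 0.996
finger_force: 0.0
```

```bash
python3 - <<'E'
from h import *
ctrl.get_state();snap('side');T=wpose();im=snap('wrist');np.savez('w9.npz',im=im,T=T);s=snap('scene');d=snap('side');np.save('s9.npy',s);np.save('d9.npy',d)
m=mask(im,'pink');c,l=comps(m);print(c[0][:3],T[:3,3])
p=(l==c[0][3]).astype(np.uint8);k=max(cv2.findContours(p,0,1)[0],key=cv2.contourArea);e=cv2.fitEllipse(cv2.convexHull(k));print('pink ell',e,onz('wrist',e[0],.076,T))
h=cv2.cvtColor(im,cv2.COLOR_RGB2HSV).astype(int);m=((h[...,0]>20)&(h[...,0]<36)&(h[...,1]>25)).astype(np.uint8);c,l=comps(m);print(c[0][:3])
k=np.concatenate([k for k in cv2.findContours((l==c[0][3]).astype(np.uint8),0,1)[0]]);e=cv2.fitEllipse(cv2.convexHull(k));print('pot ell',e,onz('wrist',e[0],.048,T))
E
python3 to.py .581 -.022 .25 1.15
```

```text
(3695, [318.5, 212.6], [285, 176, 68, 73]) [ 0.58327608 -0.26472564  0.26209656]
pink ell ((318.7415466308594, 212.47341918945312), (66.86965942382812, 72.18883514404297), 2.0098962783813477) [[ 0.58273876 -0.26205224  0.076     ]]
(956, [319.4, 199.3], [273, 161, 95, 87])
pot ell ((320.1429748535156, 205.9828643798828), (90.9068374633789, 95.81380462646484), 84.43526458740234) [[ 0.5845694  -0.26146778  0.048     ]]
[ 0.5811 -0.2633  0.2558] phi 1.158 open 1.002 14.95
tool shift [ 0.221  -0.0969  0.0063] yaw 0.008 rows 4.8
```

Emit:
move_arm(
  plan=[
    {"x":0.22,"y":-0.097,"z":0,"yaw":0.03,"fingers":0},
    {"x":0.22,"y":-0.097,"z":0,"yaw":0.03,"fingers":0},
    {"x":0.22,"y":-0.097,"z":0,"yaw":0.03,"fingers":0},
    {"x":0.22,"y":-0.097,"z":0,"yaw":0.03,"fingers":0},
    {"x":0.22,"y":-0.097,"z":0,"yaw":0.03,"fingers":0},
  ],
)

```text
time: 15.45
eef_pos: [0.58, -0.0208, 0.2554]
tcp_rot: [0.845, 0.535, -0.002, -0.002]
contact_force: [0.6, -1.4, -1.2]
opening: 1.002
finger_force: 0.0
```

Emit:
move_arm(
  plan=[
    {"x":0,"y":0,"z":0.06,"yaw":0,"fingers":0},
    {"x":0,"y":0,"z":0.08,"yaw":0,"fingers":0},
    {"x":0,"y":0,"z":0.08,"yaw":0,"fingers":0},
    {"x":0,"y":0,"z":0.08,"yaw":0,"fingers":0},
  ],
)

```text
time: 15.85
eef_pos: [0.5806, -0.0234, 0.1767]
tcp_rot: [0.845, 0.534, -0.001, -0.001]
contact_force: [0.3, -0.5, 0.3]
opening: 1.0
finger_force: 0.0
```

```bash
python3 - <<'E'
from h import *
snap('side');T=wpose();im=snap('wrist','w10.png');T2=wpose();print(T[:3,3],(T2-T)[:3,3])
m=mask(im,'blue');c,l=comps(m);print([k[:3] for k in c[:2]]);l=l==c[0][3]
f=lambda u,v,z:((onz('wrist',(u,v),z,T)-T[:3,3])@T[:3,:3])[0].round(4)
vs,us=np.where(l);i=us.argmin();print('left rim px',us[i],np.median(vs[us==us[i]]),f(us[i],np.median(vs[us==us[i]]),.109))
j=vs.argmax();print('front',us[vs==vs[j]].mean(),vs[j],f(us[vs==vs[j]].mean(),vs[j],.118))
# left part of the outline -> rim ellipse
k=max(cv2.findContours(l.astype(np.uint8),0,1)[0],key=cv2.contourArea)[:,0];print('hull', cv2.convexHull(k)[::3,0].tolist())
E
```

```text
[ 0.58187821 -0.02380618  0.17874345] [ 0.00067107 -0.00023104  0.00115923]
[(4477, [321.8, 241.1], [276, 198, 99, 86])]
left rim px 276 247.0 [ 0.0031 -0.0294  0.0697]
front 311.5 283 [-0.0181 -0.0065  0.0607]
hull [[362, 199], [374, 210], [352, 251], [327, 279], [298, 281], [285, 271], [278, 259], [276, 244], [282, 227], [295, 218], [337, 202]]
```

Emit:
move_arm(
  plan=[
    {"x":0.003,"y":-0.002,"z":0.03,"yaw":0,"fingers":0},
    {"x":0.003,"y":-0.002,"z":0.06,"yaw":0,"fingers":0},
    {"x":0.003,"y":-0.002,"z":0.085,"yaw":0,"fingers":0},
    {"x":0.003,"y":-0.002,"z":0.095,"yaw":0,"fingers":0},
    {"x":0.003,"y":-0.002,"z":0.095,"yaw":0,"fingers":0},
  ],
)

```text
time: 16.45
eef_pos: [0.581, -0.0202, 0.0832]
tcp_rot: [0.845, 0.534, -0.0, -0.0]
contact_force: [-0.3, -0.4, 0.1]
opening: 1.002
finger_force: 0.0
```

Emit:
move_arm(
  plan=[
    {"x":0,"y":0,"z":0,"yaw":0,"fingers":0.2},
    {"x":0,"y":0,"z":0,"yaw":0,"fingers":0.35},
    {"x":0,"y":0,"z":0,"yaw":0,"fingers":0.45},
    {"x":0,"y":0,"z":0,"yaw":0,"fingers":0.5},
    {"x":0,"y":0,"z":0,"yaw":0,"fingers":0.55},
  ],
  force=25,
)

```text
time: 16.95
eef_pos: [0.5825, -0.0202, 0.0861]
tcp_rot: [0.845, 0.535, 0.001, 0.001]
contact_force: [-2.0, 0.2, 6.1]
opening: 0.622
finger_force: 24.4
```

Emit:
move_arm(
  plan=[
    {"x":0,"y":0,"z":-0.008,"yaw":0,"fingers":0.6},
    {"x":0,"y":0,"z":-0.016,"yaw":0,"fingers":0.65},
    {"x":0,"y":0,"z":-0.03,"yaw":0,"fingers":0.65},
    {"x":0,"y":0,"z":-0.05,"yaw":0,"fingers":0.65},
    {"x":0,"y":0,"z":-0.05,"yaw":0,"fingers":0.65},
  ],
  force=40,
)

```text
time: 17.45
eef_pos: [0.5826, -0.0201, 0.137]
tcp_rot: [0.845, 0.535, 0.002, 0.002]
contact_force: [0.4, 0.0, -0.8]
opening: 0.568
finger_force: 38.1
```

```bash
python3 - <<'E'
from h import *
print(wpose()[:3,3],ctrl.get_state()['contact_force'])
for n in('scene','side'):
    i=snap(n);m=mask(i,'blue')
    c,l=comps(m,60)
    for k in c[:3]:
        P=np.argwhere(l==k[3])[:,::-1].astype(np.float32);d=cv2.fitLine(P,2,0,.01,.01).ravel();print(n,k[:3],'dir',d[:2].round(3))
E
python3 to.py .5 -.13 .133
```

```text
[ 0.58263859 -0.02008445  0.1369516 ] [ 0.35149834  0.03820618 -0.78352594]
scene (1059, [296.3, 236.4], [280, 210, 33, 53]) dir [ 0.286 -0.958]
scene (999, [241.5, 65.7], [226, 45, 31, 42]) dir [0.033 0.999]
side (297, [279.1, 208.0], [273, 187, 13, 39]) dir [ 0.092 -0.996]
[ 0.5809 -0.0198  0.1337] phi 1.128 open 0.567 17.55
tool shift [-0.1342 -0.0258  0.0007] yaw 0 rows 2.7
```

Emit:
move_arm(
  plan=[
    {"x":0,"y":0,"z":0,"yaw":0,"fingers":0.8},
    {"x":0,"y":0,"z":0,"yaw":0,"fingers":0.8},
    {"x":0,"y":0,"z":0,"yaw":0,"fingers":0.8},
    {"x":0,"y":0,"z":0,"yaw":0,"fingers":0.8},
  ],
  force=100,
)

```text
time: 17.95
eef_pos: [0.5806, -0.0198, 0.1326]
tcp_rot: [0.845, 0.534, -0.0, -0.0]
contact_force: [-0.2, -0.6, -1.4]
opening: 0.542
finger_force: 94.9
```

```bash
python3 - <<'E'
from h import *
print(wpose()[:3,3])
for n in('scene','side'):
    i=snap(n);np.save(n+'10.npy',i);m=mask(i,'blue');c,l=comps(m,60)
    for k in c[:1]:
        P=np.argwhere(l==k[3])[:,::-1].astype(np.float32);d=cv2.fitLine(P,2,0,.01,.01).ravel();print(n,k[:3],'dir',d[:2].round(3))
        x,y,w,h=k[2];print([(int(r),int(np.where(l[r]==k[3])[0].min()),int(np.where(l[r]==k[3])[0].max())) for r in range(y,y+h,6)])
E
```

```text
[ 0.58062381 -0.01984175  0.13263157]
scene (1035, [297.2, 238.4], [282, 212, 31, 53]) dir [ 0.276 -0.961]
[(212, 292, 300), (218, 293, 312), (224, 293, 312), (230, 293, 309), (236, 286, 308), (242, 285, 306), (248, 283, 305), (254, 282, 303), (260, 283, 302)]
side (285, [279.4, 209.7], [273, 189, 13, 38]) dir [ 0.078 -0.997]
[(189, 280, 283), (195, 277, 280), (201, 277, 284), (207, 277, 284), (213, 275, 284), (219, 274, 283), (225, 276, 281)]
```

Emit:
move_arm(
  plan=[
    {"x":0.133,"y":-0.196,"z":0,"yaw":0,"fingers":0.6},
    {"x":0.133,"y":-0.196,"z":0,"yaw":0,"fingers":0.6},
    {"x":0.133,"y":-0.196,"z":0,"yaw":0,"fingers":0.6},
    {"x":0.133,"y":-0.196,"z":0,"yaw":0,"fingers":0.6},
    {"x":0.133,"y":-0.196,"z":0,"yaw":0,"fingers":0.6},
  ],
  force=40,
)

```text
time: 18.55
eef_pos: [0.4591, 0.1862, 0.1333]
tcp_rot: [0.845, 0.535, -0.0, -0.0]
contact_force: [0.5, -0.2, -0.9]
opening: 0.544
finger_force: 94.7
```

Emit:
move_arm(
  plan=[
    {"x":0,"y":0,"z":0.04,"yaw":0,"fingers":0.6},
    {"x":0,"y":0,"z":0.06,"yaw":0,"fingers":0.6},
    {"x":0,"y":0,"z":0.066,"yaw":0,"fingers":0.6},
    {"x":0,"y":0,"z":0.069,"yaw":0,"fingers":0.6},
    {"x":0,"y":0,"z":0.069,"yaw":0,"fingers":0.6},
  ],
)

```text
time: 19.05
eef_pos: [0.4626, 0.1843, 0.0657]
tcp_rot: [0.845, 0.534, 0.002, 0.001]
contact_force: [-0.1, -0.5, -0.5]
opening: 0.539
finger_force: 67.7
```

Emit:
move_arm(
  plan=[
    {"x":0,"y":0,"z":0.001,"yaw":0,"fingers":0.6},
    {"x":0,"y":0,"z":0.002,"yaw":0,"fingers":0.6},
    {"x":0,"y":0,"z":0.003,"yaw":0,"fingers":0.6},
    {"x":0,"y":0,"z":0.004,"yaw":0,"fingers":0.6},
    {"x":0,"y":0,"z":0.005,"yaw":0,"fingers":0.6},
  ],
  force=20,
)

```text
time: 19.55
eef_pos: [0.464, 0.1855, 0.0646]
tcp_rot: [0.846, 0.534, 0.003, -0.0]
contact_force: [-6.0, 1.5, 23.6]
opening: 0.54
finger_force: 66.7
```

Emit:
move_arm(
  plan=[
    {"x":0,"y":0.001,"z":-0.003,"yaw":0,"fingers":0.47},
    {"x":0,"y":0.005,"z":-0.003,"yaw":0,"fingers":0.44},
    {"x":0,"y":0.009,"z":-0.003,"yaw":0,"fingers":0.42},
    {"x":0,"y":0.013,"z":-0.003,"yaw":0,"fingers":0.4},
    {"x":0,"y":0.017,"z":-0.003,"yaw":0,"fingers":0.4},
  ],
  force=20,
)

```text
time: 20.05
eef_pos: [0.4764, 0.1766, 0.0619]
tcp_rot: [0.845, 0.534, -0.0, 0.0]
contact_force: [0.4, -0.7, -0.7]
opening: 0.603
finger_force: 0.1
```

```bash
cat > bl.py <<'E'
from h import *
print(wpose()[:3,3],ctrl.get_state()['opening'])
for n in('scene','side'):
    i=snap(n);np.save(n+'11.npy',i);m=mask(i,'blue');c,l=comps(m,60)
    for k in [k for k in c if k[1][1]>100][:1]:
        x,y,w,h=k[2];print(n,k[:3],[(int(r),int(np.where(l[r]==k[3])[0].min()),int(np.where(l[r]==k[3])[0].max())) for r in range(y,y+h,6)])
E
python3 bl.py
```

```text
[0.47644164 0.17657382 0.06186126] 0.6030682606072278
scene (866, [416.7, 270.0], [402, 244, 29, 50]) [(244, 416, 420), (250, 414, 430), (256, 414, 429), (262, 414, 427), (268, 405, 426), (274, 404, 424), (280, 403, 423), (286, 402, 422), (292, 408, 419)]
side (580, [259.3, 291.8], [252, 266, 19, 48]) [(266, 256, 261), (272, 252, 262), (278, 252, 262), (284, 252, 262), (290, 253, 262), (296, 254, 269), (302, 254, 269), (308, 254, 268)]
```

Emit:
move_arm(
  plan=[
    {"x":0,"y":0.004,"z":0,"yaw":0,"fingers":0.38},
    {"x":0,"y":0.008,"z":0,"yaw":0,"fingers":0.34},
    {"x":0,"y":0.012,"z":0,"yaw":0,"fingers":0.3},
    {"x":0,"y":0.014,"z":0,"yaw":0,"fingers":0.2},
    {"x":0,"y":0.014,"z":0,"yaw":0,"fingers":0.1},
  ],
)

```text
time: 20.65
eef_pos: [0.4892, 0.1708, 0.0623]
tcp_rot: [0.845, 0.534, 0.0, 0.0]
contact_force: [0.5, 0.1, -0.1]
opening: 0.897
finger_force: 0.0
```

```bash
python3 bl.py; python3 - <<'E'
from h import *
T=wpose();im=snap('wrist');print(T[:3,3]);m=mask(im,'blue');c,l=comps(m);print(c[0][:3]);l=l==c[0][3]
f=lambda u,v,z:((onz('wrist',(u,v),z,T)-T[:3,3])@T[:3,:3])[0].round(4)
vs,us=np.where(l);print('L',f(us.min(),np.median(vs[us==us.min()]),.092),'R',f(us.max(),np.median(vs[us==us.max()]),.092),'front',f(us[vs==vs.max()].mean(),vs.max(),.092),'top px',vs.min())
o=np.zeros((480,800,3),np.uint8);o[:,:400]=im[:,120:520]
o[:240,400:]=cv2.resize(np.load('side11.npy')[225:345,200:400],(400,240));o[240:,400:]=cv2.resize(np.load('scene11.npy')[210:330,340:540],(400,240))
cv2.imwrite('pics/w11.png',o[:,:,::-1])
E
```

```text
[0.48922108 0.17084858 0.06233669] 0.8970574066410248
scene (1043, [414.9, 268.0], [402, 244, 29, 50]) [(244, 410, 411), (250, 406, 429), (256, 406, 427), (262, 405, 427), (268, 404, 425), (274, 404, 424), (280, 403, 423), (286, 402, 422), (292, 407, 420)]
side (608, [259.5, 291.7], [252, 266, 19, 48]) [(266, 255, 258), (272, 252, 262), (278, 252, 262), (284, 252, 262), (290, 253, 264), (296, 254, 270), (302, 254, 269), (308, 254, 268)]
[0.48884454 0.17097101 0.06224325]
(13859, [302.8, 308.2], [242, 222, 118, 162])
L [ 0.0009 -0.0295 -0.0298] R [ 0.0009  0.0137 -0.0298] front [-0.0214 -0.008  -0.0298] top px 222
```

Emit:
move_arm(
  plan=[
    {"x":0,"y":-0.008,"z":-0.008,"yaw":0,"fingers":0.1},
    {"x":0,"y":-0.008,"z":-0.008,"yaw":0,"fingers":0.1},
    {"x":0,"y":-0.008,"z":-0.008,"yaw":0,"fingers":0.3},
    {"x":0,"y":-0.008,"z":-0.008,"yaw":0,"fingers":0.45},
    {"x":0,"y":-0.008,"z":-0.008,"yaw":0,"fingers":0.55},
  ],
  force=35,
)

```text
time: 21.3
eef_pos: [0.482, 0.1745, 0.0707]
tcp_rot: [0.845, 0.535, 0.0, 0.0]
contact_force: [-0.2, 0.2, -0.5]
opening: 0.491
finger_force: 36.3
```

Emit:
move_arm(
  plan=[
    {"x":0,"y":0,"z":0,"yaw":0,"fingers":0.7},
    {"x":0,"y":0,"z":0,"yaw":0,"fingers":0.7},
    {"x":0,"y":0,"z":0,"yaw":0,"fingers":0.7},
  ],
)

```text
time: 21.6
eef_pos: [0.482, 0.1744, 0.0706]
tcp_rot: [0.845, 0.534, 0.0, 0.0]
contact_force: [-0.1, 0.2, 2.0]
opening: 0.496
finger_force: 36.6
```

Emit:
move_arm(
  plan=[
    {"x":0,"y":0,"z":-0.05,"yaw":0,"fingers":0.7},
    {"x":0,"y":0,"z":-0.1,"yaw":0,"fingers":0.7},
    {"x":0,"y":0,"z":-0.15,"yaw":0,"fingers":0.7},
    {"x":0,"y":0,"z":-0.17,"yaw":0,"fingers":0.7},
    {"x":0,"y":0,"z":-0.17,"yaw":0,"fingers":0.7},
  ],
)

```text
time: 22.1
eef_pos: [0.4835, 0.1747, 0.2442]
tcp_rot: [0.845, 0.535, 0.004, 0.002]
contact_force: [-0.9, -0.7, -1.4]
opening: 0.493
finger_force: 36.5
```

```bash
python3 to.py .582 -.264 .24 1.15
```

```text
[0.4835 0.1747 0.2442] phi 1.128 open 0.493 22.1
tool shift [-0.3542  0.277   0.0045] yaw -0.022 rows 9.0
```

Emit:
move_arm(
  plan=[
    {"x":-0.177,"y":0.138,"z":0,"yaw":0,"fingers":0.7},
    {"x":-0.177,"y":0.138,"z":0,"yaw":0,"fingers":0.7},
    {"x":-0.177,"y":0.138,"z":0,"yaw":0,"fingers":0.7},
    {"x":-0.177,"y":0.138,"z":0,"yaw":0,"fingers":0.7},
    {"x":-0.177,"y":0.138,"z":0,"yaw":0,"fingers":0.7},
  ],
)

```text
time: 22.6
eef_pos: [0.5293, -0.0478, 0.2366]
tcp_rot: [0.846, 0.533, -0.002, -0.002]
contact_force: [0.3, 1.1, -1.0]
opening: 0.493
finger_force: 36.5
```

Emit:
move_arm(
  plan=[
    {"x":-0.177,"y":0.138,"z":0,"yaw":0,"fingers":0.7},
    {"x":-0.177,"y":0.138,"z":0,"yaw":0,"fingers":0.7},
    {"x":-0.177,"y":0.138,"z":0,"yaw":0,"fingers":0.7},
    {"x":-0.177,"y":0.138,"z":0,"yaw":0,"fingers":0.7},
    {"x":-0.177,"y":0.138,"z":0,"yaw":0,"fingers":0.7},
  ],
)

```text
time: 23.1
eef_pos: [0.578, -0.267, 0.2358]
tcp_rot: [0.846, 0.533, -0.002, -0.002]
contact_force: [0.4, 1.0, -0.1]
opening: 0.495
finger_force: 36.5
```

Emit:
move_arm(
  plan=[
    {"x":0,"y":0,"z":0,"yaw":0,"fingers":0.7},
    {"x":0,"y":0,"z":0,"yaw":0,"fingers":0.7},
    {"x":0,"y":0,"z":0,"yaw":0,"fingers":0.7},
    {"x":0,"y":0,"z":0,"yaw":0,"fingers":0.7},
  ],
)

```text
time: 23.5
eef_pos: [0.579, -0.2621, 0.2395]
tcp_rot: [0.845, 0.535, -0.0, -0.001]
contact_force: [-0.4, 0.7, -1.3]
opening: 0.491
finger_force: 36.5
```

```bash
cat > pk.py <<'E'
from h import *
from scipy.optimize import least_squares
T=wpose();im=snap('wrist');np.savez('pk.npz',im=im,T=T);print(T[:3,3])
m=mask(im,'pink');c,l=comps(m);print([k[:3] for k in c[:2]]);b=c[0][2];l=l==c[0][3]
P=onz('wrist',[(u,np.where(l[:,u])[0][0]) for u in range(b[0]+4,b[0]+b[2]-4)],.076,T)[:,:2]
r=least_squares(lambda q:np.hypot(*(P-q).T)-.033,P.mean(0)-[0.005,.015],loss='soft_l1',f_scale=.001);print('pink',r.x,np.abs(r.fun).mean(),'tool',(T[:3,:3].T@(np.r_[r.x,.076]-T[:3,3])).round(4))
print([k[:3] for k in comps(mask(im,'blue'))[0][:2]])
E
python3 pk.py;python3 to.py .582 -.264 .24
```

```text
[ 0.57899313 -0.26210555  0.23950905]
[(2599, [326.8, 205.7], [290, 179, 72, 63])]
pink [ 0.58321142 -0.26053911] 0.0010817152859323273 tool [0.0032 0.0034 0.1635]
[(12144, [321.9, 299.5], [268, 219, 109, 151])]
[ 0.5792 -0.2623  0.24  ] phi 1.129 open 0.486 23.55
tool shift [-0.0004  0.0033 -0.    ] yaw 0 rows 0.1
```

Emit:
move_arm(
  plan=[
    {"x":0.0005,"y":0.003,"z":0.04,"yaw":0,"fingers":0.7},
    {"x":0.0005,"y":0.003,"z":0.065,"yaw":0,"fingers":0.7},
    {"x":0.0005,"y":0.003,"z":0.075,"yaw":0,"fingers":0.7},
    {"x":0.0005,"y":0.003,"z":0.075,"yaw":0,"fingers":0.7},
    {"x":0.0005,"y":0.003,"z":0.075,"yaw":0,"fingers":0.7},
  ],
)

```text
time: 24.05
eef_pos: [0.5829, -0.2646, 0.1668]
tcp_rot: [0.845, 0.535, 0.0, 0.001]
contact_force: [0.2, -0.1, -0.8]
opening: 0.495
finger_force: 36.4
```

```bash
python3 -c "
from h import *
snap('side')";python3 pk.py; python3 to.py .582 -.264 .24
```

```text
[ 0.58325407 -0.2649774   0.16749732]
[(3057, [316.1, 216.4], [273, 186, 93, 80])]
pink [ 0.58448018 -0.25957122] 0.0015136252051566523 tool [ 0.0055 -0.0015  0.0915]
[(11994, [321.7, 300.1], [268, 219, 109, 151])]
[ 0.5833 -0.2651  0.1677] phi 1.128 open 0.493 24.15
tool shift [ 0.0004 -0.0014 -0.0723] yaw 0 rows 1.4
```

Emit:
move_arm(
  plan=[
    {"x":0.002,"y":-0.0015,"z":0.01,"yaw":0,"fingers":0.7},
    {"x":0.002,"y":-0.0015,"z":0.02,"yaw":0,"fingers":0.7},
    {"x":0.002,"y":-0.0015,"z":0.03,"yaw":0,"fingers":0.7},
    {"x":0.002,"y":-0.0015,"z":0.04,"yaw":0,"fingers":0.7},
    {"x":0.002,"y":-0.0015,"z":0.04,"yaw":0,"fingers":0.7},
  ],
)

```text
time: 24.65
eef_pos: [0.5803, -0.2613, 0.1223]
tcp_rot: [0.845, 0.534, -0.001, -0.002]
contact_force: [0.7, 0.2, -1.0]
opening: 0.497
finger_force: 36.5
```

Emit:
move_arm(
  plan=[
    {"x":0,"y":0,"z":0.01,"yaw":0,"fingers":0.7},
    {"x":0,"y":0,"z":0.02,"yaw":0,"fingers":0.7},
    {"x":0,"y":0,"z":0.028,"yaw":0,"fingers":0.7},
    {"x":0,"y":0,"z":0.034,"yaw":0,"fingers":0.7},
    {"x":0,"y":0,"z":0.034,"yaw":0,"fingers":0.7},
  ],
)

```text
time: 25.15
eef_pos: [0.5809, -0.2616, 0.0897]
tcp_rot: [0.845, 0.534, -0.001, -0.001]
contact_force: [-0.3, 0.1, -2.1]
opening: 0.492
finger_force: 36.5
```

Inside the pink cup, no side force. Down to its floor (expected near TCP z 0.083).

Emit:
move_arm(
  plan=[
    {"x":0,"y":0,"z":0.001,"yaw":0,"fingers":0.7},
    {"x":0,"y":0,"z":0.002,"yaw":0,"fingers":0.7},
    {"x":0,"y":0,"z":0.003,"yaw":0,"fingers":0.7},
    {"x":0,"y":0,"z":0.0045,"yaw":0,"fingers":0.7},
    {"x":0,"y":0,"z":0.0045,"yaw":0,"fingers":0.7},
  ],
)

```text
time: 25.65
eef_pos: [0.5816, -0.262, 0.0867]
tcp_rot: [0.845, 0.534, -0.0, -0.0]
contact_force: [0.3, -0.9, -1.3]
opening: 0.495
finger_force: 36.5
```

Emit:
move_arm(
  plan=[
    {"x":0,"y":0,"z":0.001,"yaw":0,"fingers":0.7},
    {"x":0,"y":0,"z":0.002,"yaw":0,"fingers":0.7},
    {"x":0,"y":0,"z":0.003,"yaw":0,"fingers":0.7},
    {"x":0,"y":0,"z":0.0035,"yaw":0,"fingers":0.7},
    {"x":0,"y":0,"z":0.0035,"yaw":0,"fingers":0.7},
  ],
)

```text
time: 26.15
eef_pos: [0.5816, -0.2621, 0.0831]
tcp_rot: [0.845, 0.534, -0.0, -0.0]
contact_force: [0.4, 0.3, -0.5]
opening: 0.493
finger_force: 36.5
```

Emit:
move_arm(
  plan=[
    {"x":0,"y":0,"z":0.0005,"yaw":0,"fingers":0.7},
    {"x":0,"y":0,"z":0.001,"yaw":0,"fingers":0.7},
    {"x":0,"y":0,"z":0.0015,"yaw":0,"fingers":0.7},
    {"x":0,"y":0,"z":0.0015,"yaw":0,"fingers":0.7},
  ],
)

```text
time: 26.55
eef_pos: [0.5818, -0.2622, 0.0826]
tcp_rot: [0.845, 0.535, -0.0, 0.0]
contact_force: [-0.6, 0.9, 3.5]
opening: 0.489
finger_force: 37.0
```

Emit:
move_arm(
  plan=[
    {"x":0,"y":0,"z":-0.0005,"yaw":0,"fingers":0.46},
    {"x":0,"y":0,"z":-0.0005,"yaw":0,"fingers":0.38},
    {"x":0,"y":0,"z":-0.0005,"yaw":0,"fingers":0.25},
    {"x":0,"y":0,"z":-0.0005,"yaw":0,"fingers":0.2},
    {"x":0,"y":0,"z":-0.03,"yaw":0,"fingers":0.2},
  ],
)

```text
time: 27.05
eef_pos: [0.5786, -0.2602, 0.1068]
tcp_rot: [0.845, 0.534, -0.002, -0.005]
contact_force: [0.1, 0.7, -0.5]
opening: 0.801
finger_force: 0.0
```

Emit:
move_arm(
  plan=[
    {"x":0,"y":0,"z":-0.05,"yaw":0,"fingers":0.1},
    {"x":0,"y":0,"z":-0.1,"yaw":0,"fingers":0},
    {"x":0,"y":0,"z":-0.15,"yaw":0,"fingers":0},
    {"x":0,"y":0,"z":-0.15,"yaw":0,"fingers":0},
    {"x":0,"y":0,"z":-0.15,"yaw":0,"fingers":0},
  ],
)

```text
time: 27.55
eef_pos: [0.5824, -0.2625, 0.264]
tcp_rot: [0.845, 0.535, 0.001, 0.002]
contact_force: [-0.1, 0.2, -0.7]
opening: 1.002
finger_force: 0.0
```

```bash
python3 - <<'E'
from h import *
a=snap('wrist');s=snap('scene');d=snap('side')
o=np.zeros((480,800,3),np.uint8);o[:,:400]=a[:,120:520]
o[:240,400:]=cv2.resize(d[150:270,240:440],(400,240));o[240:,400:]=cv2.resize(s[180:300,100:300],(400,240))
cv2.imwrite('pics/w12.png',o[:,:,::-1])
E
```

```text
(no output)
```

View pics/w12.png

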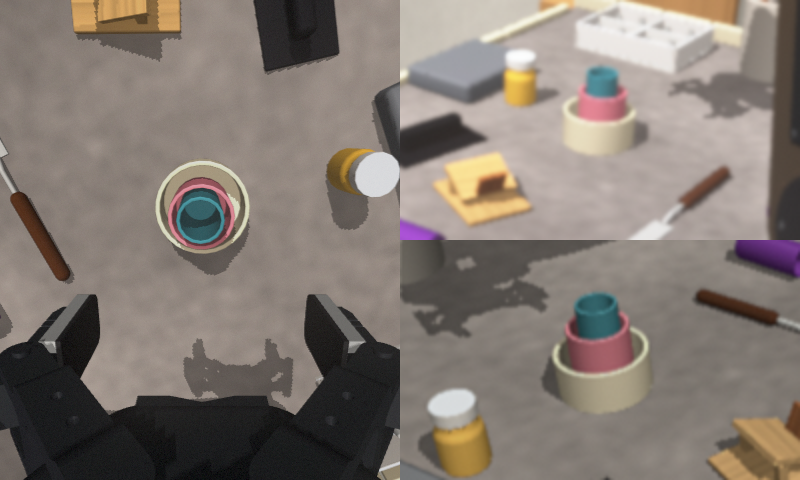

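w12 shows the three nested upright: pot, pink and teal, at (202,207) in the wrist crop and (600,350) in the scene crop. The neighbours are undisturbed and the gripper is clear.

```bash
python3 -c "
from plant import ctrl
print(ctrl.sign_off())"
```

```text
the job is handed in; nothing more can be done
None
```

The job is handed in at about 28 s: the pink cup stands upright on the pot's floor with the blue cup upright on the pink cup's floor, and the last picture shows the objects near the pot undisturbed.

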